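Trip the hidden catch of a spring-tray stock box with a release pin

ROBOT

A 6-joint arm with a two-finger parallel gripper is mounted at the origin on a cart in front of the work surface, level with it; the furniture and walls round the work are solid. World frame = base frame: x ahead of the robot, y to its left, z up, the work surface at z = 0. Lengths are in mm, angles in degrees, forces in N, time in s.
With the tool pointing down it reaches from about 350 to 850 mm from the base axis. Payload 8.1 kg.
Tool frame: the origin (TCP) lies on the centre line of the jaws, within the pads' length; the fingertips stand 8 mm ahead of it and the grasp point (between the pads) lies 11 mm behind it; x points along the fingers, z is the direction in which the jaws open and shut, and the axes are right-handed (so a half turn about x gives the same grasp; the last joint's range is limited). The gripper opens to 85 mm and grips with 20 to 120 N. Pads are 22 mm wide; open, the fingers measure 114 mm over their backs; the gripper's body (76 mm by 85 mm) begins 54 mm behind the grasp point. The pads swing forward as they close: fully open they stand 13 mm farther back than shut.
Start: joints at [-79.607, 7.471, 85.268, -0, 87.261, -4.893], TCP at [158.208, -578.771, 239.292] pointing down, gripper open.
Joint ranges: [-169.43, 169.43], [-51.17, 129.36], [1.28, 143.12], [-76.62, 256.62], [0, 156.53], [-152.29, 152.29]. Speed limits (degrees/s): [136.94, 136.94, 159.86, 180, 180, 180].

INTERFACE

Orientations are given as [roll, pitch, yaw] about the fixed x, y, z axes, in that order (R = Rz(yaw) Ry(pitch) Rx(roll)).
In Python, from bench import r, vision, order gives the robot as it stands. The module is installed in compiled form; this text tells all that it offers.
- The arm moves only by the shell command python3 -m jog 'ROWS' [FORCE]. ROWS is JSON, a list of rows, each a list of 3 entries, a list of its own where there are three numbers: the shift along the world's x, y, z in m, then the turn, a rotation vector about the world's x, y, z in rad, then the opening, from -1 (shut) to 1 (fully open). A call has 1 to 5 rows; each row is the pose to reach, as a shift and turn from the pose commanded when the call began; what a row does not reach only later rows make up. A row lasts 1/12 s, in which the tool goes at most 41.7 mm and 7.16 degrees, less where a joint would pass 70% of its speed; a pose out of reach is approached as far as the arm can. A call with a gripper value outside its range is refused whole. The fingers move at their own pace and stop on an object; FORCE is the grip in N (left out, the last holds). Time passes only in rows, so rows that repeat a pose let the fingers close. It gives the time, the measured TCP pose, the force and the opening at its end, in the units of the state.
- r.sense(): the state, without advancing time (a new reading comes with each control period).
- vision.snapshot(name): name is "scene" or "top" or "wrist"; returns the picture (400x640x3 uint8, red, green, blue); there is no depth.
- vision.camera_model(name): a dict with "fov_y" (degrees; the focal length in pixels is half the picture's height over the tangent of half this angle, whatever the lens; pixels are square), "cx", "cy" (the principal point, pixels), "world_to_cam" (4x4, takes a point from world to camera coordinates). Camera axes: x right, y down, z forward; pixel columns grow to the right and rows downward; lengths in mm; the calibration is good to about 2 mm. A picture is of the moment at which its call begins: read the wrist's pose just before it. camera_model takes no time and is no camera call; for the wrist camera it gives the pose at the moment of the call.
- order.hand_in(): hands the job in, once; it reports no verdict.
The state is a dict: "time": time; "joint_pos": joint angles; "qd": joint speeds; "joint_efforts": joint torques, N m; "tool_pos": TCP position; "tcp_rot": TCP orientation; "ft_force": force on the tool from outside, world axes, zero at the start; "wrist_torque": the same for the moment, N m; "finger_gap": finger opening in mm.
Only numpy, scipy, OpenCV 4.12 (cv2) and the standard library are available. Lean on these libraries where they do the work, as an engineer would, in place of code of your own. Each camera call takes 0.05 s, during which the arm holds its last target.

TASK

The coach is locked in the tray of the grey stock box. Take the orange-handled release pin from its wooden stand, reach down through the slot in the box's roof and feel gently for the hidden spring catch; press it and keep the pin in the slot until the tray has sprung all the way out, then stand the pin back in its stand and let go. Press with no more than 16 N, keep the hand itself off the box and its tray, and leave the things around undisturbed.

Things in the scene. Friction and masses are not known exactly. Their poses are not given: they have to be found in the camera images.
- slot (a point): Centre of the slot in the roof of the grey stock box, level with the roof's upper face, 70 mm above the table; axes are the box's own (tray faces -x, z up). The slot is 12 mm wide (x), 44 mm long (y), brass-framed, through a 4 mm roof. The pin goes down into it.
- tray (a joint): How far the blue-fronted tray has slid out of the box towards the box's -x (m): 0 shut and latched, 0.045 all the way out. A spring drives it when the catch is tripped, in about a second; the catch has to stay down for the first 15 mm.
- tray_front (a point): Middle of the blue front plate (136 x 56 mm) of the tray, 36 mm above the table; moves with the tray. Axes as the box's.
- pin_handle (a point): Middle of the orange round handle of the release pin: 16 mm across, 50 mm long (25 mm above and below this point); z runs up the pin. Loose, about 40 g. In the stand it is 85 mm above the table.
- pin_tip (a point): Tip of the pin's round steel shaft, 6 mm across with a rounded end, 54 mm long; 79 mm below the handle's middle on the same axis.
- stand_hole (a point): Middle of the mouth of the hole in the fixed wooden stand (56 x 56 x 60 mm), in its top face 60 mm above the table. The hole is 11 mm across and goes right through; standing in it, the pin's handle rests on the top face and the tip is 54 mm below this point.
- goods_van: Brown goods van, 19 x 71 x 36 mm, beside the box: a bystander; origin at the middle of its underside.
- tree: Small light-green model tree, 37 x 42 x 46 mm, beside the box: a bystander; origin at the middle of its underside.
- paint_pot: Red paint pot with a white cap, 31 x 31 x 42 mm, behind the box: a bystander; origin at the middle of its underside.
- unit: The fixed grey stock box, 110 x 150 x 70 mm; origin mid-underside, slot centre at its x +30 mm. Its catch head starts to give at 2 N, then 1 mm for each further 0.7 N, trips about 5 mm down (about 5.5 N), and stops hard at 9 mm. The pads beside it give 1 mm for each 4 N and stop hard at 2.5 mm.
- pin: The release pin, 104 mm long; origin at its tip, z up along it.
- floor_mid (a point): Point on the black floor under the slot, 26 mm straight below slot. The floor is level: the 9 mm long (y) head of the catch, with a stiff springy pad at each end of it in y, all looking alike. The middle of the head lies anywhere from -15 to +15 mm in y of this point and can only be felt. If the pin rests partly on a pad, it feels like the pad.
There are look-alikes about, which are no part of the job. Of the things that look like the pin, the smallest one is meant. There is more than one size of the unit; the job needs the larger.

How it is judged (in metres and radians):
On the way, in this order (a step that is already met when the one before it is completed fails the run):
1. the pin's tip is down in the slot while the tray is still shut (value of joint tray below 0.005 m and z of pin_tip in the frame of slot between -0.045 and -0.006 m and x of pin_tip in the frame of slot between -0.008 and 0.008 m and y of pin_tip in the frame of slot between -0.024 and 0.024 m), for 0.05 s.
2. the tray has sprung out with the pin still in the slot (value of joint tray above 0.04 m and z of pin_tip in the frame of slot between -0.045 and -0.004 m and x of pin_tip in the frame of slot between -0.008 and 0.008 m and y of pin_tip in the frame of slot between -0.024 and 0.024 m), for 0.05 s.
At the end, for the whole second after the job is handed in: The tray is out by more than 40 of its 45 mm, and the pin stands at rest in the stand's hole, its tip at least 48 mm down, within 8 mm of the hole's axis and upright within 0.15 rad (value of joint tray above 0.04 m and horizontal distance between pin_tip and stand_hole below 0.008 m and z of pin_tip in the frame of stand_hole below -0.048 m and angle between pin_handle's own z axis and vertical below 0.15 rad and linear speed of pin below 0.02 m/s); the robot touches nothing.
It fails at once if the pin presses on the box or anything in it with more than 16 N (contact force between pin and unit above 16 N).
It fails at once if the hand or arm touches the box or its tray (over 2 N) (contact force between any of the fingers, the arm and unit above 2 N).
It fails at once if the van, tree or paint pot is shifted by more than 15 mm (distance of any of goods_van, tree, paint_pot from where it was at the start of the episode above 0.015 m).
It also fails if it takes over 72 s, if anything falls off the work surface, if the arm or the gripper's body presses on something with over 40 N, if the wrist force passes 120 N, or if a joint passes its speed limit or range.

## Working session

There is one attempt and no reset: what is moved stays moved. The work goes in short steps, Python scripts to look and compute and a shell command to move; the robot and the scene stay as the last step left them, time stands still between calls to the robot, and variables do not carry over. Pictures are saved under pics/ and viewed, and the job is handed in when it is done.

```bash
mkdir -p pics; ls; python3 - <<'E'
from bench import r,vision
import cv2
print(r.sense())
for n in("scene","top","wrist"):
    m=vision.camera_model(n); im=vision.snapshot(n); cv2.imwrite(f"pics/{n}0.png",im[:,:,::-1]); print(n,m)
E
```

```text
pics
{'time': 0.0, 'joint_pos': array([-7.96058681e+01,  7.51564988e+00,  8.53287711e+01, -1.85033467e-04,
        8.72604249e+01, -4.89184583e+00]), 'qd': array([ 0.02833256, -0.03145872, -0.0940689 , -0.04515546,  0.00076706,
        0.0189741 ]), 'joint_efforts': array([ 1.09956098e-03, -5.69405329e+01, -5.00538433e+01, -2.06748257e-05,
        1.48348405e-02,  4.41100451e-05]), 'tool_pos': array([ 158.1199925 , -578.24690697,  238.24362776]), 'tcp_rot': array([175.20914603,  89.89515406, 100.49513277]), 'ft_force': array([-0.27653463, -0.18300183,  0.03226323]), 'wrist_torque': array([-0.01514289, -0.00070883, -0.00534687]), 'finger_gap': 85.64732611037428}
scene {'fov_y': 49.04585231472979, 'cx': 320.7041482605438, 'cy': 194.27357445079275, 'world_to_cam': array([[-7.20188309e-01, -6.93431711e-01, -2.19376711e-02,
         4.00271562e+02],
       [-4.38685715e-01,  4.79654038e-01, -7.59925554e-01,
         2.70674031e+02],
       [ 5.37478970e-01, -5.37665757e-01, -6.49639816e-01,
         6.40646550e+02],
       [ 0.00000000e+00,  0.00000000e+00,  0.00000000e+00,
         1.000
[... 200 characters left out ...]
      [-9.98912569e-01, -1.56409725e-03, -4.65964900e-02,
         5.07461868e+02],
       [ 4.65691444e-02,  1.44325555e-02, -9.98810801e-01,
         1.10909539e+03],
       [ 0.00000000e+00,  0.00000000e+00,  0.00000000e+00,
         1.00000000e+00]])}
wrist {'fov_y': 60.61187942090044, 'cx': 318.37455954537546, 'cy': 198.22556690518994, 'world_to_cam': array([[ 2.64011640e-01, -9.64517976e-01, -1.71110723e-03,
        -5.99093907e+02],
       [-9.29436799e-01, -2.54882400e-01,  2.66799924e-01,
        -3.49658044e+01],
       [-2.57769454e-01, -6.88479194e-02, -9.63750420e-01,
         3.79090176e+02],
       [ 0.00000000e+00,  0.00000000e+00,  0.00000000e+00,
         1.00000000e+00]])}
```

View pics/scene0.png

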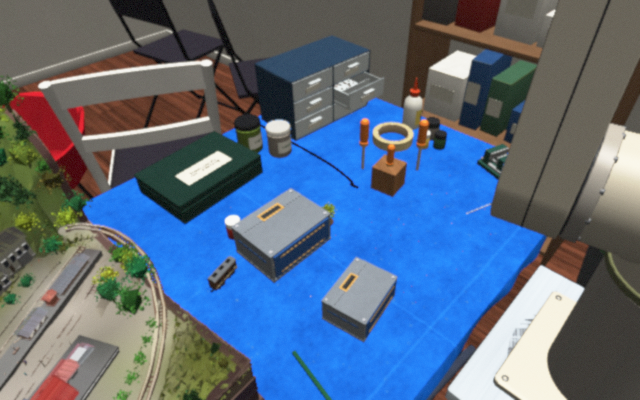

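View pics/top0.png

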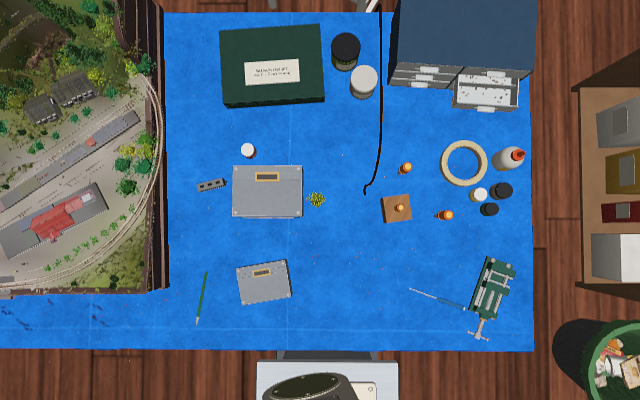

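View pics/wrist0.png

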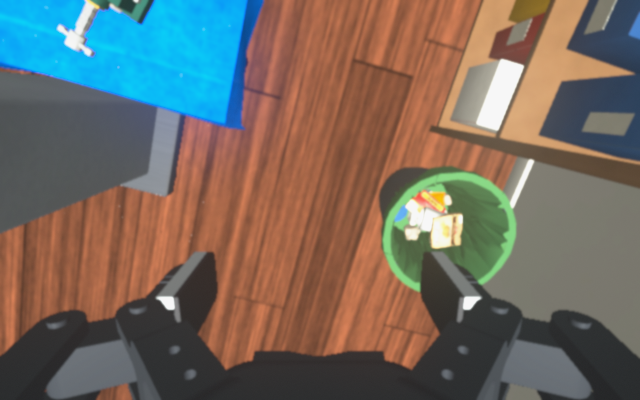

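The pin in the stand is at top(400,208), with larger look-alikes standing at (405,168) and (446,215). The larger box is centred around (267,190) with its slot near (268,177). The tree is at (316,199), the van at (211,185) and the pot at (247,150).

```bash
cat > h.py <<'E'
import numpy as np,cv2
from bench import r,vision
from scipy.spatial.transform import Rotation as Ro
def ray(m,u,v,z):
    f=200/np.tan(np.radians(m['fov_y']/2)); T=m['world_to_cam']; R=T[:3,:3]; c=-R.T@T[:3,3]
    d=R.T@np.array([(u-m['cx'])/f,(v-m['cy'])/f,1]); return c+d*(z-c[2])/d[2]
def proj(m,p):
    f=200/np.tan(np.radians(m['fov_y']/2)); q=m['world_to_cam']@np.r_[p,1]; return np.array([m['cx']+f*q[0]/q[2],m['cy']+f*q[1]/q[2]])
def shot(n,name,box=None,k=1):
    m=vision.camera_model(n); im=vision.snapshot(n)[:,:,::-1]; cv2.imwrite(f"pics/{name}_raw.png",im)
    np.save(f"pics/{name}.npy",m,allow_pickle=True)
    if box: x0,y0,x1,y1=box; im=im[y0:y1,x0:x1]
    cv2.imwrite(f"pics/{name}.png",cv2.resize(im,None,fx=k,fy=k,interpolation=cv2.INTER_CUBIC)); return m,im
def st():
    s=r.sense(); print(round(s['time'],2),s['tool_pos'].round(1),s['tcp_rot'].round(2),s['ft_force'].round(2),s['finger_gap'].round(1)); return s
E
python3 - <<'E'
from h import *
m=vision.camera_model('top'); im=cv2.imread('pics/top0.png')
cv2.imwrite('pics/c.png',cv2.resize(im[130:320,190:470],None,fx=2.8,fy=2.8,interpolation=cv2.INTER_CUBIC))
for n,u,v,z in[('slot',268,177,70),('pin top',400,208,110),('hole',397,209,60),('tree',316,199,40),('box near L',234,216,70),('box near R',302,216,70),('van',211,185,36),('pot',247,150,42)]: print(n,ray(m,u,v,z).round(1))
s=r.sense(); R=Ro.from_euler('xyz',s['tcp_rot'],degrees=True).as_matrix(); print(R.round(3))
E
```

```text
slot [560.1 128.8  70. ]
pin top [ 492.5 -147.8  110. ]
hole [ 492.2 -148.7   60. ]
tree [514.6  26.2  40. ]
box near L [476.2 201.1  70. ]
box near R [476.5  55.4  70. ]
van [545.6 259.3  36. ]
pot [622.7 179.   42. ]
[[-0.     0.965  0.264]
 [ 0.001  0.264 -0.965]
 [-1.     0.    -0.001]]
```

View pics/c.png

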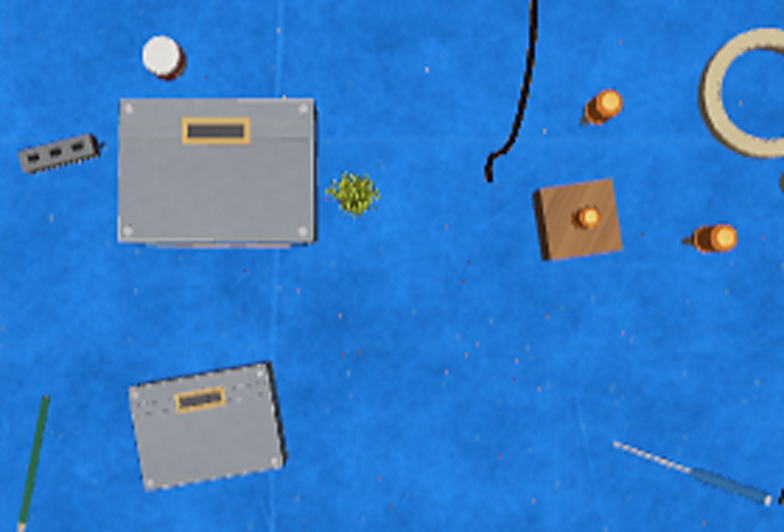

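```bash
python3 -m jog '[[[0.024,0.031,0],[0,0,0.12],0.5],[[0.048,0.062,0],[0,0,0.24],0.5],[[0.072,0.093,0],[0,0,0.36],0.5],[[0.096,0.124,0],[0,0,0.48],0.5],[[0.120,0.155,0],[0,0,0.60],0.5]]' 60
python3 -m jog '[[[0.024,0.031,0],[0,0,0.12],0.5],[[0.048,0.062,0],[0,0,0.24],0.5],[[0.072,0.093,0],[0,0,0.36],0.5],[[0.096,0.124,0],[0,0,0.48],0.5],[[0.120,0.155,0],[0,0,0.60],0.5]]'
python3 -m jog '[[[0.024,0.031,0],[0,0,0.12],0.5],[[0.048,0.062,0],[0,0,0.24],0.5],[[0.072,0.093,0],[0,0,0.36],0.5],[[0.08,0.1,0],[0,0,0.48],0.5],[[0.08,0.1,0],[0,0,0.60],0.5]]'
python3 - <<'E'
from h import *
s=st(); print(s['joint_pos'].round(1)); m,_=shot('wrist','w1'); T=m['world_to_cam']; print(-T[:3,:3].T@T[:3,3])
E
```

```text
time: 0.57
tool_pos: [278.8, -422.1, 238.9]
tcp_rot: [147.1, 90.0, 107.1]
ft_force: [0.6, 0.3, 0.2]
finger_gap: 64.2
time: 0.98
tool_pos: [398.9, -267.0, 239.2]
tcp_rot: [-34.9, 90.0, -40.5]
ft_force: [1.2, -0.1, -0.0]
finger_gap: 64.0
time: 1.4
tool_pos: [479.8, -165.8, 238.9]
tcp_rot: [62.7, 89.9, 91.7]
ft_force: [1.3, -0.5, 0.4]
finger_gap: 64.2Traceback (most recent call last):
  File "<stdin>", line 2, in <module>
  File "h.py", line 15, in st
    s=r.sense(); print(round(s['time'],2),s['tool_pos'].round(1),s['tcp_rot'].round(2),s['ft_force'].round(2),s['finger_gap'].round(1)); return s
                                                                                                              ^^^^^^^^^^^^^^^^^^^^^
AttributeError: 'float' object has no attribute 'round'
```

```bash
sed -i "s/s\['finger_gap'\].round(1)/round(s['finger_gap'],1)/" h.py; python3 - <<'E'
from h import *
s=st(); print(s['joint_pos'].round(1));R=Ro.from_euler('xyz',s['tcp_rot'],degrees=True).as_matrix(); print(R.round(3)); m,_=shot('wrist','w1'); T=m['world_to_cam']; print(-T[:3,:3].T@T[:3,3])
E
```

```text
1.4 [ 479.8 -165.8  238.9] [62.71 89.94 91.71] [ 1.27 -0.5   0.37] 64.2
[-24.9  -6.9  99.8   0.1  87.2 -53.9]
[[-0.    -0.485  0.875]
 [ 0.001  0.875  0.485]
 [-1.     0.001  0.   ]]
[ 447.31660426 -106.91798854  374.29904274]
```

View pics/w1.png

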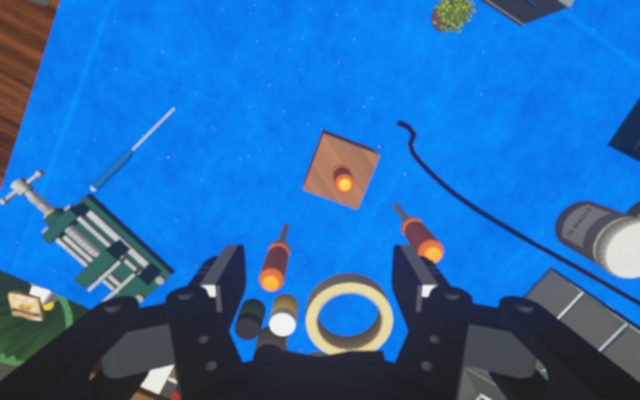

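```bash
python3 - <<'E'
from h import *
im=cv2.imread('pics/w1_raw.png')[115:225,285:400]
cv2.imwrite('pics/w1c.png',cv2.resize(im,None,fx=5,fy=5,interpolation=cv2.INTER_CUBIC))
E
```

```text
(no output)
```

View pics/w1c.png

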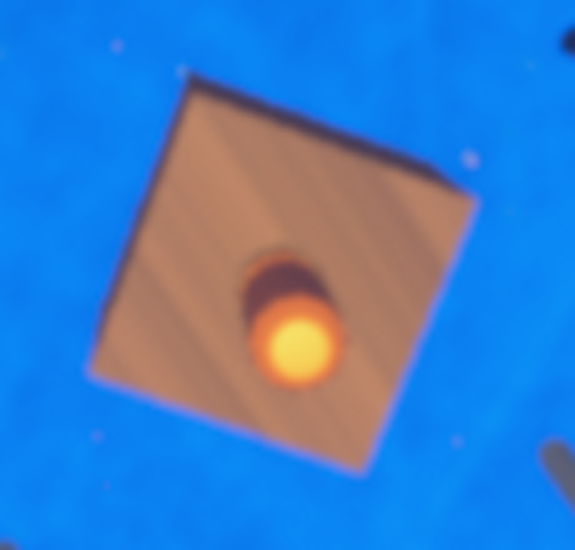

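```bash
python3 - <<'E'
from h import *
m=np.load('pics/w1.npy',allow_pickle=True).item()
print('wrist top',ray(m,344.4,183.2,110).round(1)); c=[(192,95),(478,200),(362,472),(90,372)]
P=[ray(m,285+a/5,115+b/5,60) for a,b in c]; print(np.round(P,1),np.mean(P,0))
mt=vision.camera_model('top'); print('top',ray(mt,190+590/2.8,130+217/2.8,110).round(1)); P=[ray(mt,190+a/2.8,130+b/2.8,60) for a,b in [(540,189),(613,180),(622,250),(549,260)]];print(np.mean(P,0))
ms=vision.camera_model('scene'); print(proj(ms,[492,-148,110]), proj(ms,[492,-148,60]))
E
```

```text
wrist top [ 494.6 -149.8  110. ]
[[ 464.  -127.6   60. ]
 [ 519.3 -118.7   60. ]
 [ 527.5 -174.1   60. ]
 [ 472.3 -182.1   60. ]] [ 495.76472153 -150.60912174   60.        ]
top [ 493.6 -149.2  110. ]
[ 493.33643094 -149.74871315   60.        ]
[390.86732214 146.39197365] [388.96586832 165.65073207]
```

```bash
python3 -m jog '[[[0.0147,0.016,0],[0,0,0],0.2],[[0.0147,0.016,-0.04],[0,0,0],0.2],[[0.0147,0.016,-0.08],[0,0,0],0.2],[[0.0147,0.016,-0.10],[0,0,0],0.2],[[0.0147,0.016,-0.10],[0,0,0],0.2]]'
python3 - <<'E'
from h import *
s=st(); m,_=shot('wrist','w2')
E
```

```text
time: 1.87
tool_pos: [488.7, -151.4, 133.0]
tcp_rot: [129.5, 89.4, 157.7]
ft_force: [-1.4, -0.0, -0.9]
finger_gap: 51.4
1.87 [ 488.7 -151.4  133. ] [129.49  89.4  157.73] [-1.44 -0.02 -0.94] 51.4
```

View pics/w2.png

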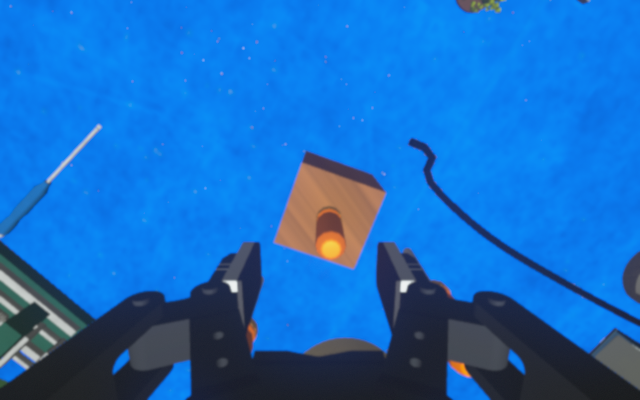

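```bash
python3 -m jog '[[[0,0,0],[0,0,0],0.2],[[0,0,0],[0,0,0],0.2],[[0,0,0],[0,0,0],0.2]]'
python3 - <<'E'
from h import *
s=st(); m,_=shot('wrist','w3'); im=cv2.imread('pics/w3_raw.png')[140:290,240:420]
cv2.imwrite('pics/w3c.png',cv2.resize(im,None,fx=4,fy=4,interpolation=cv2.INTER_CUBIC))
E
```

```text
time: 2.17
tool_pos: [494.4, -153.6, 142.0]
tcp_rot: [-51.6, 89.8, -23.2]
ft_force: [0.6, 0.1, -0.9]
finger_gap: 51.2
2.17 [ 494.4 -153.6  142. ] [-51.56  89.75 -23.19] [ 0.59  0.05 -0.88] 51.2
```

View pics/w3c.png

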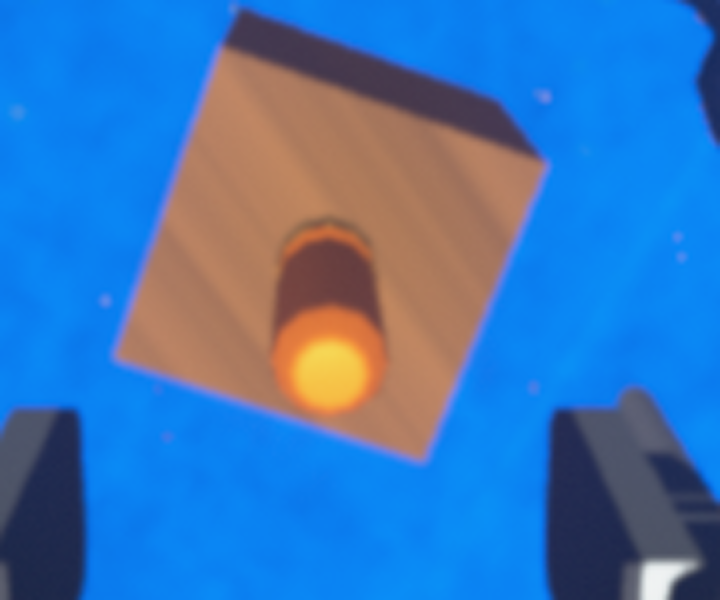

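```bash
python3 -m jog '[[[0,0,0],[0,0,0],0.2],[[0,0,0],[0,0,0],0.2],[[0,0,0],[0,0,0],0.2]]'
python3 - <<'E'
from h import *
m=np.load('pics/w1.npy',allow_pickle=True).item(); print(ray(m,285+302/5,115+349/5,110))
m=np.load('pics/w3.npy',allow_pickle=True).item(); print(ray(m,240+330/4,140+372/4,110)); print(ray(m,240+328/4,140+270/4,60),"base approx")
print(np.mean([ray(m,240+a/4,140+b/4,60) for a,b in [(220,46),(547,163),(426,464),(113,357)]],0))
s=st();print(Ro.from_euler('xyz',s['tcp_rot'],degrees=True).as_matrix().round(4))
E
```

```text
time: 2.47
tool_pos: [493.2, -152.9, 139.8]
tcp_rot: [-52.7, 90.0, -24.3]
ft_force: [-0.4, 0.1, -0.5]
finger_gap: 51.6
[ 495.95314007 -150.49089777  110.        ]
[ 495.45830981 -150.49635064  110.        ]
[ 496.50174369 -151.68069937   60.        ] base approx
[ 495.71236919 -150.71819827   60.        ]
2.47 [ 493.2 -152.9  139.8] [-52.73  89.95 -24.32] [-0.38  0.14 -0.52] 51.6
[[ 7.000e-04 -4.758e-01  8.796e-01]
 [-3.000e-04  8.796e-01  4.758e-01]
 [-1.000e+00 -6.000e-04  5.000e-04]]
```

```bash
python3 -m jog '[[[0.0024,0.0023,-0.012],[0,0,0],0.2],[[0.0024,0.0023,-0.027],[0,0,0],0.2],[[0.0024,0.0023,-0.042],[0,0,0],0.2],[[0.0024,0.0023,-0.054],[0,0,0],0.2],[[0.0024,0.0023,-0.058],[0,0,0],0.2]]'
python3 -m jog '[[[0,0,0],[0,0,0],0.2],[[0,0,0],[0,0,0],0.2],[[0,0,0],[0,0,0],0.2]]'
python3 -m jog '[[[0,0,0],[0,0,0],-0.2],[[0,0,0],[0,0,0],-0.4],[[0,0,0],[0,0,0],-0.5],[[0,0,0],[0,0,0],-0.7],[[0,0,0],[0,0,0],-1]]' 60
python3 -m jog '[[[0,0,0],[0,0,0],-1],[[0,0,0],[0,0,0],-1],[[0,0,0],[0,0,0],-1],[[0,0,0],[0,0,0],-1]]' 60
python3 - <<'E'
from h import *
s=st(); m,_=shot('wrist','w4')
E
```

```text
time: 2.88
tool_pos: [493.6, -149.6, 78.2]
tcp_rot: [128.6, 89.8, 157.0]
ft_force: [0.2, -0.7, -0.0]
finger_gap: 51.0
time: 3.13
tool_pos: [496.0, -150.7, 82.1]
tcp_rot: [-49.9, 89.9, -21.5]
ft_force: [0.3, 0.0, 0.1]
finger_gap: 51.5
time: 3.55
tool_pos: [495.7, -150.6, 82.0]
tcp_rot: [-47.7, 89.9, -19.3]
ft_force: [-0.8, 0.1, 3.3]
finger_gap: 14.5
time: 3.88
tool_pos: [495.7, -150.6, 81.9]
tcp_rot: [-48.5, 89.9, -20.1]
ft_force: [-1.0, 0.8, 6.3]
finger_gap: 14.6
3.88 [ 495.7 -150.6   81.9] [-48.47  89.94 -20.05] [-0.98  0.85  6.32] 14.6
```

View pics/w4.png

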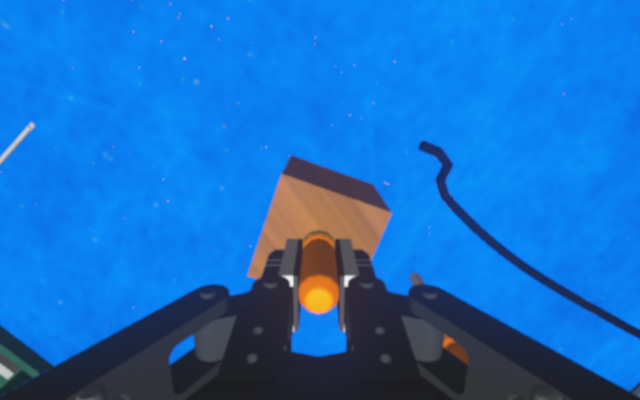

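```bash
python3 -m jog '[[[0,0,0.010],[0,0,0],-1],[[0,0,0.025],[0,0,0],-1],[[0,0,0.04],[0,0,0],-1],[[0,0,0.06],[0,0,0],-1],[[0,0,0.085],[0,0,0],-1]]'
python3 -m jog '[[[0.005,0.02,0.018],[0,0,0],-1],[[0.012,0.055,0.025],[0,0,0],-1],[[0.020,0.09,0.025],[0,0,0],-1],[[0.028,0.125,0.025],[0,0,0],-1],[[0.035,0.16,0.025],[0,0,0],-1]]'
python3 -m jog '[[[0.004,0.03,0],[0,0,0],-1],[[0.008,0.06,0],[0,0,0],-1],[[0.010,0.07,0],[0,0,0],-1],[[0.010,0.07,0],[0,0,0],-1],[[0.010,0.07,0],[0,0,0],-1]]'
python3 -m jog '[[[0,0,0],[0,0,0],-1],[[0,0,0],[0,0,0],-1],[[0,0,0],[0,0,0],-1]]'
python3 - <<'E'
from h import *
s=st(); print(s['wrist_torque']); m,_=shot('wrist','w5'); 
E
```

```text
time: 4.35
tool_pos: [494.1, -150.0, 165.9]
tcp_rot: [130.0, 89.8, 158.4]
ft_force: [0.5, -1.0, -0.6]
finger_gap: 14.9
time: 4.77
tool_pos: [530.5, 11.0, 192.1]
tcp_rot: [-34.6, 90.0, -6.3]
ft_force: [1.0, 0.1, -1.2]
finger_gap: 14.1
time: 5.18
tool_pos: [540.1, 79.6, 191.3]
tcp_rot: [-156.8, 90.0, -128.3]
ft_force: [-0.3, -0.2, -1.0]
finger_gap: 14.5
time: 5.43
tool_pos: [540.3, 78.3, 191.3]
tcp_rot: [-153.8, 90.0, -125.5]
ft_force: [-0.0, 0.3, -0.2]
finger_gap: 14.7
5.43 [540.3  78.3 191.3] [-153.81   89.99 -125.48] [-0.04  0.34 -0.2 ] 14.7
[ 0.00552318 -0.03006912  0.01613134]
```

View pics/w5.png

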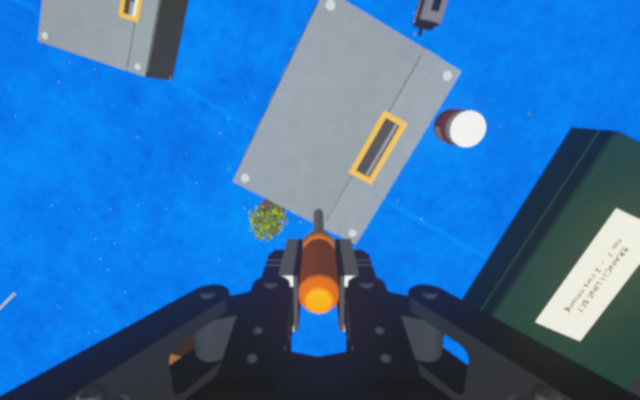

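```bash
python3 - <<'E'
from h import *
im=cv2.imread('pics/w5_raw.png')
cv2.imwrite('pics/w5c.png',cv2.resize(im[100:250,290:430],None,fx=4,fy=4,interpolation=cv2.INTER_CUBIC))
hsv=cv2.cvtColor(im,cv2.COLOR_BGR2HSV); k=cv2.inRange(hsv,(12,110,120),(35,255,255)); k[:, :330]=0; k[:100]=0;k[190:]=0;k[:,415:]=0
p=cv2.findNonZero(k); rc=cv2.minAreaRect(p); print(rc)
m=np.load('pics/w5.npy',allow_pickle=True).item()
B=cv2.boxPoints(rc); P=np.array([ray(m,u,v,70) for u,v in B]); print(P.round(1),P.mean(0),np.linalg.norm(np.diff(P,axis=0),axis=1))
C=np.array([ray(m,u,v,70) for u,v in [(235,182),(461,71),(355,243),(319,-4)]]);print(C.round(1))
print('shaft tip pred',proj(m,[540.3,78.3,115.4]),'handle top',proj(m,[540.3,78.3,219]))
E
```

```text
((377.0411682128906, 147.23008728027344), (25.959430694580078, 70.8307113647461), 30.465543746948242)
[[551.7 104.7  70. ]
 [552.3 156.3  70. ]
 [571.6 156.1  70. ]
 [571.9 104.   70. ]] [561.87425333 130.26275515  70.        ] [51.52154382 19.30314627 52.06688737]
[[479.5  56.2  70. ]
 [586.3 205.   70. ]
 [585.8  56.3  70. ]
 [475.8 199.   70. ]]
shaft tip pred [318.20657671 211.70561703] handle top [317.83821023 300.34284001]
```

View pics/w5c.png

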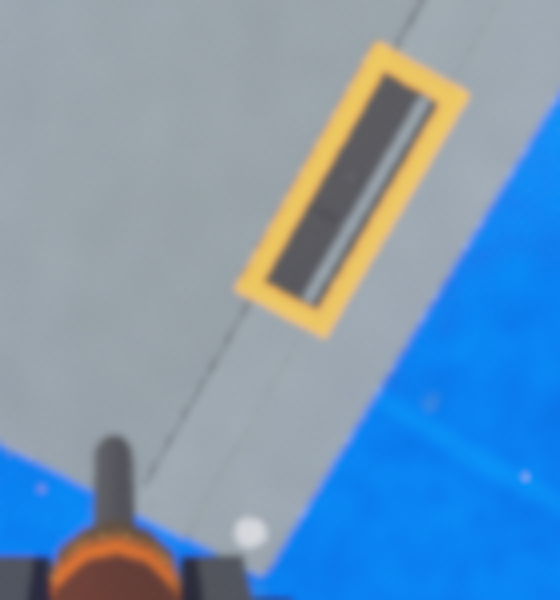

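```bash
python3 -m jog '[[[0.008,0.02,0],[0,0,0],-1],[[0.016,0.04,0],[0,0,0],-1],[[0.0212,0.0517,-0.01],[0,0,0],-1],[[0.0212,0.0517,-0.022],[0,0,0],-1],[[0.0212,0.0517,-0.03],[0,0,0],-1]]'
python3 -m jog '[[[0,0,0],[0,0,0],-1],[[0,0,0],[0,0,0],-1],[[0,0,0],[0,0,0],-1]]'
python3 - <<'E'
from h import *
s=st(); m,_=shot('wrist','w6',(270,110,400,260),4); ms,_=shot('scene','s6',(220,160,360,290),4); p=s['tool_pos']-[0,0,75.9]
print(proj(m,p),proj(m,[561.5,130,70]),proj(ms,p))
E
```

```text
time: 5.9
tool_pos: [561.1, 130.9, 159.8]
tcp_rot: [170.8, 89.9, -160.8]
ft_force: [-0.0, -0.8, -0.9]
finger_gap: 14.6
time: 6.15
tool_pos: [561.5, 130.4, 161.5]
tcp_rot: [-123.2, 90.0, -94.9]
ft_force: [-0.3, 0.8, 0.3]
finger_gap: 14.6
6.15 [561.5 130.4 161.5] [-123.22   89.99  -94.86] [-0.32  0.78  0.32] 14.6
[318.20676789 211.72212315] [318.02720084 205.35490975] [268.97247868 206.00844163]
```

View pics/w6.png

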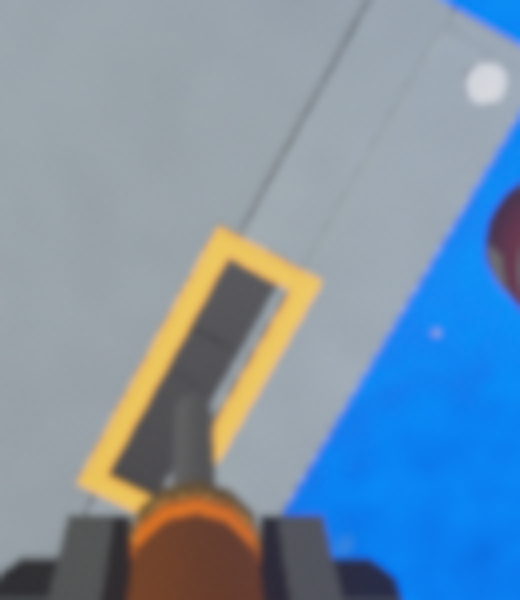

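View pics/s6.png

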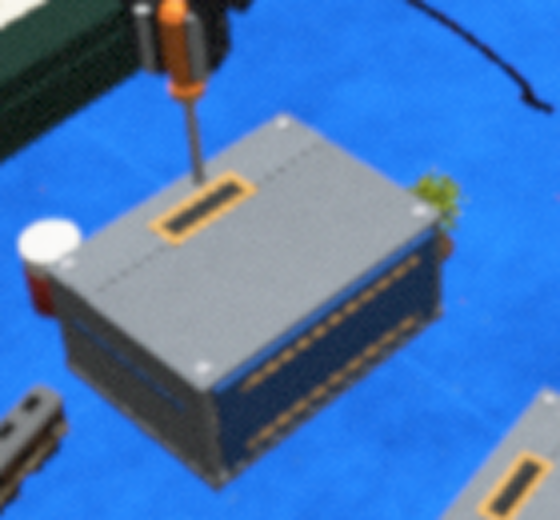

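```bash
python3 - <<'E'
from h import *
m=np.load('pics/w6.npy',allow_pickle=True).item()
for u,v in [(222,227),(322,282),(80,483),(201,381)]: print(ray(m,270+u/4,110+v/4,70).round(1))
ms=vision.camera_model('scene'); print(ray(ms,270.8,211.8,70).round(1)); mt=vision.camera_model('top'); print(ray(mt,190+216.5/2.8,130+131/2.8,70).round(1))
E
```

```text
[553.1 156.2  70. ]
[572.5 155.9  70. ]
[553.  104.1  70. ]
[562.8 130.8  70. ]
[560.8 128.4  70. ]
[560.6 130.2  70. ]
```

```bash
python3 -m jog '[[[0.0006,0,-0.005],[0,0,0],-1],[[0.0006,0,-0.012],[0,0,0],-1],[[0.0006,0,-0.018],[0,0,0],-1],[[0.0006,0,-0.020],[0,0,0],-1],[[0.0006,0,-0.020],[0,0,0],-1]]'
python3 -m jog '[[[0,0,0],[0,0,0],-1],[[0,0,0],[0,0,0],-1]]'
python3 - <<'E'
from h import *
s=st(); m,_=shot('wrist','w7',(270,110,400,260),4); ms,_=shot('scene','s7',(220,160,360,290),4)
E
```

```text
time: 6.67
tool_pos: [561.2, 131.1, 139.8]
tcp_rot: [160.1, 89.9, -171.5]
ft_force: [-0.7, -0.7, -0.7]
finger_gap: 14.6
time: 6.83
tool_pos: [562.2, 131.3, 141.4]
tcp_rot: [-23.7, 90.0, 4.7]
ft_force: [-1.3, -0.2, 0.2]
finger_gap: 14.5
6.83 [562.2 131.3 141.4] [-23.74  89.99   4.68] [-1.33 -0.15  0.22] 14.5
```

View pics/w7.png

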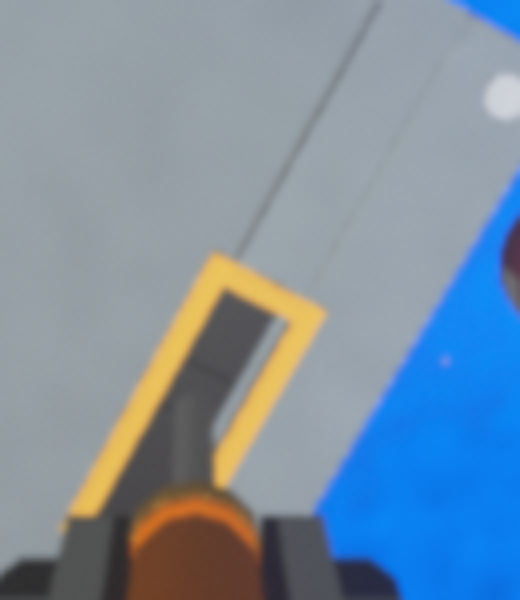

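View pics/s7.png

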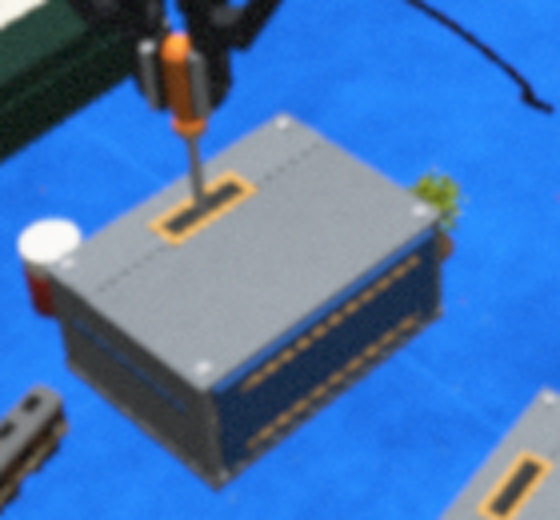

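```bash
python3 - <<'E'
from h import *
im=cv2.imread('pics/w5_raw.png'); c=im[115:180,345:405].astype(float)
g=np.clip((c.mean(2)-40)*3,0,255).astype(np.uint8); cv2.imwrite('pics/w5e.png',cv2.resize(g,None,fx=9,fy=9,interpolation=cv2.INTER_CUBIC))
im=cv2.imread('pics/w6_raw.png'); c=im[160:240,290:350].astype(float)
g=np.clip((c.mean(2)-40)*3,0,255).astype(np.uint8); cv2.imwrite('pics/w6e.png',cv2.resize(g,None,fx=7,fy=7,interpolation=cv2.INTER_CUBIC))
E
```

```text
(no output)
```

View pics/w5e.png

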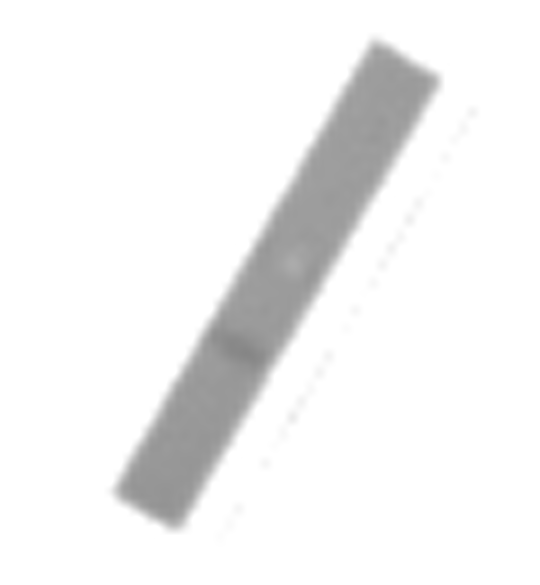

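View pics/w6e.png

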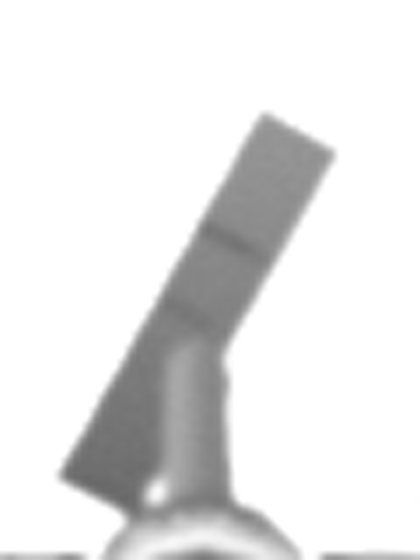

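```bash
python3 - <<'E'
from h import *
m=np.load('pics/w6.npy',allow_pickle=True).item()
for u,v in [(235,243),(188,312)]: print(ray(m,290+u/7,160+v/7,44).round(1))
m=np.load('pics/w5.npy',allow_pickle=True).item()
for u,v in [(238,348)]: print(ray(m,345+u/9,115+v/9,44).round(1))
E
```

```text
[564.8 132.6  44. ]
[564.1 123.3  44. ]
[565.9 123.4  44. ]
```

The pin is in the slot. Faint seams on the floor suggest the head lies near y≈128, so I'll feel there first and confirm by force.

```bash
python3 -m jog '[[[0,-0.0033,-0.005],[0,0,0],-1],[[0,-0.0033,-0.010],[0,0,0],-1],[[0,-0.0033,-0.015],[0,0,0],-1],[[0,-0.0033,-0.0165],[0,0,0],-1],[[0,-0.0033,-0.0165],[0,0,0],-1]]'
python3 -m jog '[[[0,0,0],[0,0,0],-1],[[0,0,0],[0,0,0],-1],[[0,0,0],[0,0,0],-1]]'
python3 -m jog '[[[0,0,-0.0005],[0,0,0],-1],[[0,0,-0.001],[0,0,0],-1],[[0,0,-0.001],[0,0,0],-1]]'
python3 -m jog '[[[0,0,-0.0005],[0,0,0],-1],[[0,0,-0.001],[0,0,0],-1],[[0,0,-0.001],[0,0,0],-1]]'
```

```text
time: 7.35
tool_pos: [561.4, 127.8, 123.6]
tcp_rot: [158.4, 89.9, -173.2]
ft_force: [-0.5, -0.8, -0.8]
finger_gap: 14.5
time: 7.6
tool_pos: [562.3, 128.0, 125.1]
tcp_rot: [-19.1, 90.0, 9.4]
ft_force: [0.4, 0.3, -1.0]
finger_gap: 14.6
time: 7.85
tool_pos: [562.1, 127.9, 123.8]
tcp_rot: [-33.5, 90.0, -5.1]
ft_force: [-0.7, -0.3, -0.9]
finger_gap: 14.6
time: 8.1
tool_pos: [562.0, 127.9, 122.7]
tcp_rot: [160.0, 90.0, -171.6]
ft_force: [-0.4, 0.3, -0.7]
finger_gap: 14.4
```

```bash
for i in 1 2 3; do :; done; python3 -m jog '[[[0,0,-0.0005],[0,0,0],-1],[[0,0,-0.001],[0,0,0],-1],[[0,0,-0.001],[0,0,0],-1]]' | egrep 'tool|force'
python3 -m jog '[[[0,0,-0.0005],[0,0,0],-1],[[0,0,-0.001],[0,0,0],-1],[[0,0,-0.001],[0,0,0],-1]]'| egrep 'tool|force'
python3 -m jog '[[[0,0,-0.0005],[0,0,0],-1],[[0,0,-0.001],[0,0,0],-1],[[0,0,-0.001],[0,0,0],-1]]'| egrep 'tool|force'
```

```text
tool_pos: [562.0, 127.9, 121.6]
ft_force: [-0.1, 0.1, 0.5]
tool_pos: [562.1, 127.9, 120.7]
ft_force: [-0.6, 0.1, -0.5]
tool_pos: [562.1, 127.9, 119.8]
ft_force: [-0.3, -0.6, -0.5]
```

```bash
python3 -m jog '[[[0,0,-0.0005],[0,0,0],-1],[[0,0,-0.001],[0,0,0],-1],[[0,0,-0.001],[0,0,0],-1]]'| egrep 'tool|force'
```

```text
tool_pos: [562.4, 128.0, 119.2]
ft_force: [-0.5, -0.1, 2.9]
```

```bash
python3 -m jog '[[[0,0,-0.0005],[0,0,0],-1],[[0,0,-0.001],[0,0,0],-1],[[0,0,-0.001],[0,0,0],-1],[[0,0,-0.001],[0,0,0],-1]]'| egrep 'tool|force'
```

```text
tool_pos: [562.3, 128.0, 118.0]
ft_force: [-0.6, -0.3, 4.3]
```

```bash
python3 -m jog '[[[0,0,0],[0,0,0],-1],[[0,0,0],[0,0,0],-1]]'| egrep 'tool|force'; python3 -m jog '[[[0,0,-0.0003],[0,0,0],-1],[[0,0,-0.0006],[0,0,0],-1],[[0,0,-0.0006],[0,0,0],-1],[[0,0,-0.0006],[0,0,0],-1]]'| egrep 'tool|force'
```

```text
tool_pos: [562.3, 128.0, 117.9]
ft_force: [-0.3, -0.2, 3.9]
tool_pos: [562.2, 128.0, 117.3]
ft_force: [1.0, -0.2, 5.0]
```

```bash
python3 -m jog '[[[0,0,0],[0,0,0],-1],[[0,0,0],[0,0,0],-1]]'| egrep 'tool|force'; python3 -m jog '[[[0,0,-0.0003],[0,0,0],-1],[[0,0,-0.0006],[0,0,0],-1],[[0,0,-0.0006],[0,0,0],-1],[[0,0,-0.0006],[0,0,0],-1]]'| egrep 'tool|force';python3 -m jog '[[[0,0,0],[0,0,0],-1],[[0,0,0],[0,0,0],-1]]'| egrep 'tool|force'
```

```text
tool_pos: [562.2, 127.9, 117.3]
ft_force: [0.9, 1.0, 4.5]
tool_pos: [562.2, 127.9, 116.7]
ft_force: [-0.3, 0.3, 5.4]
tool_pos: [562.2, 127.9, 116.6]
ft_force: [0.8, -0.3, 5.0]
```

Slope is about 0.9 N/mm, which matches the catch head (a pad would be 4 N/mm). I'll keep pressing.

```bash
python3 -m jog '[[[0,0,-0.0005],[0,0,0],-1],[[0,0,-0.001],[0,0,0],-1],[[0,0,-0.001],[0,0,0],-1]]'| egrep 'tool|force'; python3 -m jog '[[[0,0,-0.0005],[0,0,0],-1],[[0,0,-0.001],[0,0,0],-1],[[0,0,-0.001],[0,0,0],-1]]'| egrep 'tool|force'
```

```text
tool_pos: [562.2, 128.0, 115.7]
ft_force: [0.4, -0.2, 4.2]
tool_pos: [562.2, 127.9, 114.7]
ft_force: [0.5, 0.9, 5.2]
```

```bash
python3 -m jog '[[[0,0,-0.0005],[0,0,0],-1],[[0,0,-0.001],[0,0,0],-1],[[0,0,-0.001],[0,0,0],-1],[[0,0,-0.001],[0,0,0],-1]]'| egrep 'tool|force'; python3 - <<'E'
from h import *
s=st(); ms,_=shot('scene','s8',(220,160,360,290),4)
E
```

```text
tool_pos: [562.2, 128.0, 113.6]
ft_force: [0.6, 0.4, 5.9]
11.43 [562.2 128.  113.6] [-16.44  89.98  11.98] [0.61 0.4  5.87] 14.8
```

View pics/s8.png

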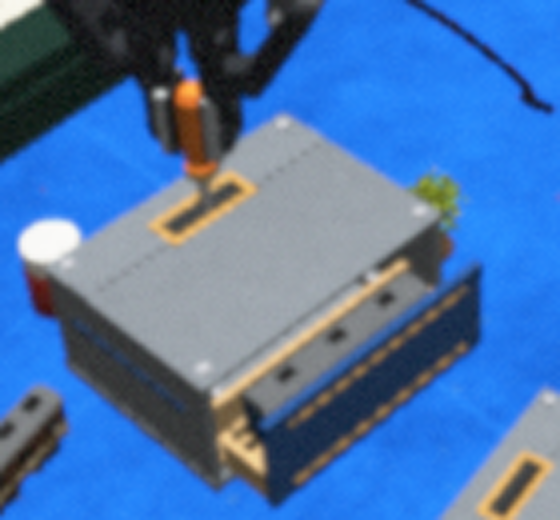

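Tripped: the tray is coming out. I'll hold the pin down until it's fully out.

```bash
for k in 1; do python3 -m jog '[[[0,0,0],[0,0,0],-1],[[0,0,0],[0,0,0],-1],[[0,0,0],[0,0,0],-1],[[0,0,0],[0,0,0],-1],[[0,0,0],[0,0,0],-1]]'| egrep 'tool|force'; done
python3 -m jog '[[[0,0,0],[0,0,0],-1],[[0,0,0],[0,0,0],-1],[[0,0,0],[0,0,0],-1],[[0,0,0],[0,0,0],-1],[[0,0,0],[0,0,0],-1]]'| egrep 'tool|force'
python3 -m jog '[[[0,0,0],[0,0,0],-1],[[0,0,0],[0,0,0],-1],[[0,0,0],[0,0,0],-1],[[0,0,0],[0,0,0],-1],[[0,0,0],[0,0,0],-1]]'| egrep 'tool|force'
python3 - <<'E'
from h import *
s=st(); ms,_=shot('scene','s9',(220,160,360,290),4)
a=cv2.imread('pics/s8.png').astype(int);b=cv2.imread('pics/s9.png').astype(int);print(np.abs(a-b).mean())
m,_=shot('top','t9',(190,130,350,250),5)
E
```

```text
tool_pos: [562.3, 127.9, 113.7]
ft_force: [-0.2, 0.1, 4.8]
tool_pos: [562.3, 127.9, 113.7]
ft_force: [0.4, 0.6, 5.2]
tool_pos: [562.3, 128.0, 113.7]
ft_force: [1.5, 0.6, 5.8]
12.73 [562.3 128.  113.7] [-22.29  89.98   6.13] [1.51 0.61 5.78] 14.9
8.970365155677655
```

View pics/s9.png

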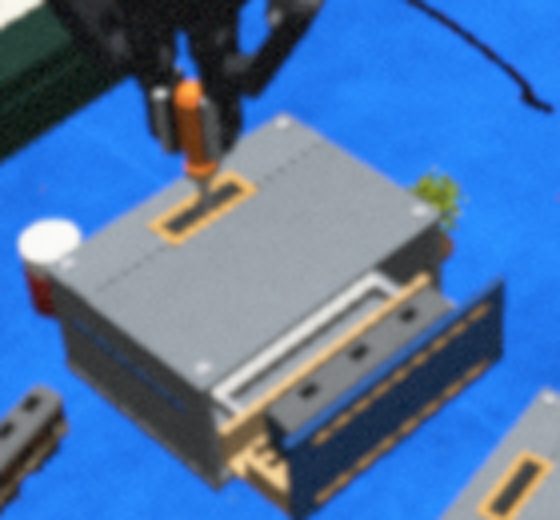

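View pics/t9.png

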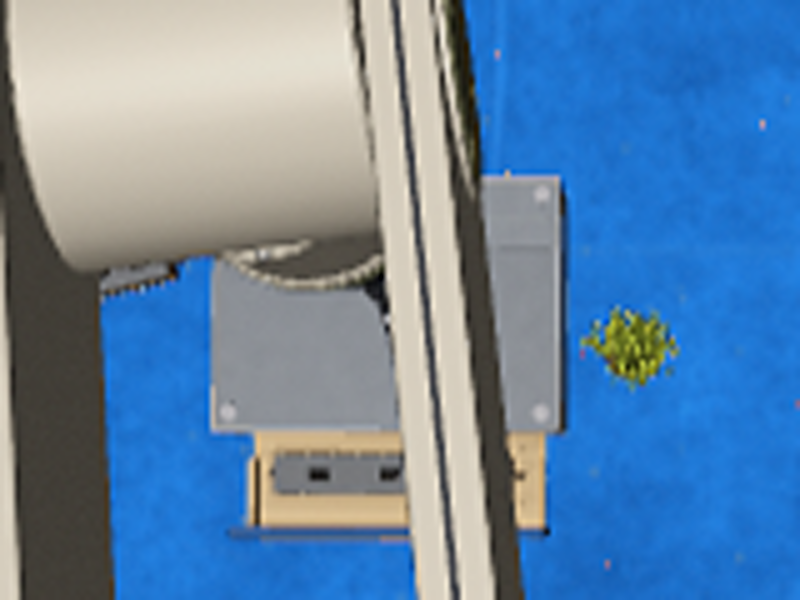

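```bash
python3 -m jog '[[[0,0,0],[0,0,0],-1],[[0,0,0],[0,0,0],-1],[[0,0,0],[0,0,0],-1],[[0,0,0],[0,0,0],-1],[[0,0,0],[0,0,0],-1]]'| egrep 'tool|force'
python3 - <<'E'
from h import *
shot('top','t10',(190,130,350,250),5)
a=cv2.imread('pics/t10.png').astype(int);b=cv2.imread('pics/t9.png').astype(int);print(np.abs(a-b).mean(), np.abs(a-b)[430:,200:390].mean())
m=vision.camera_model('top'); print(ray(m,235,130+532/5,64),ray(m,235,130+432/5,70))
E
```

```text
tool_pos: [562.3, 128.0, 113.7]
ft_force: [0.6, 0.1, 5.7]
0.7578805555555556 0.7598864809081527
[432.52597869 199.59975456  64.        ] [475.38610295 198.92814276  70.        ]
```

```bash
python3 -m jog '[[[0,0,0.008],[0,0,0],-1],[[0,0,0.020],[0,0,0],-1],[[0,0,0.035],[0,0,0],-1],[[0,0,0.055],[0,0,0],-1],[[0,0,0.075],[0,0,0],-1]]'| egrep 'tool|force'
python3 -m jog '[[[-0.005,-0.02,0.003],[0,0,0],-1],[[-0.013,-0.055,0.003],[0,0,0],-1],[[-0.022,-0.09,0.003],[0,0,0],-1],[[-0.031,-0.125,0.003],[0,0,0],-1],[[-0.039,-0.16,0.003],[0,0,0],-1]]'| egrep 'tool|force'
python3 -m jog '[[[-0.009,-0.035,0],[0,0,0],-1],[[-0.018,-0.07,0],[0,0,0],-1],[[-0.024,-0.1,0],[0,0,0],-1],[[-0.027,-0.115,0],[0,0,0],-1],[[-0.0276,-0.1186,0],[0,0,0],-1]]'| egrep 'tool|force'
python3 -m jog '[[[0,0,0],[0,0,0],-1],[[0,0,0],[0,0,0],-1],[[0,0,0],[0,0,0],-1],[[0,0,0],[0,0,0],-1]]'| egrep 'tool|force'
python3 - <<'E'
from h import *
s=st(); print(Ro.from_euler('xyz',s['tcp_rot'],degrees=True).as_matrix().round(4)); shot('wrist','w11')
E
```

```text
tool_pos: [561.0, 127.8, 189.0]
ft_force: [1.1, 0.7, 0.4]
tool_pos: [521.8, -33.2, 192.0]
ft_force: [1.0, -0.1, -0.2]
tool_pos: [494.3, -153.3, 192.0]
ft_force: [0.1, 0.1, -0.1]
tool_pos: [495.7, -149.5, 191.6]
ft_force: [0.3, 0.0, 0.5]
14.88 [ 495.7 -149.5  191.6] [ 97.84  89.97 126.35] [0.33 0.01 0.51] 14.9
[[-3.000e-04 -4.773e-01  8.787e-01]
 [ 4.000e-04  8.787e-01  4.773e-01]
 [-1.000e+00  4.000e-04 -1.000e-04]]
```

View pics/w11.png

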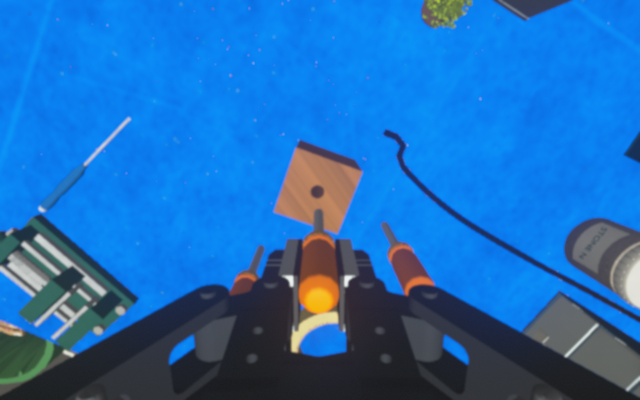

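```bash
python3 -m jog '[[[0,-0.0005,-0.01],[0,0,0],-1],[[0,-0.001,-0.025],[0,0,0],-1],[[0,-0.001,-0.035],[0,0,0],-1],[[0,-0.001,-0.042],[0,0,0],-1],[[0,-0.001,-0.044],[0,0,0],-1]]'| egrep 'tool|force'
python3 -m jog '[[[0,0,0],[0,0,0],-1],[[0,0,0],[0,0,0],-1],[[0,0,0],[0,0,0],-1],[[0,0,0],[0,0,0],-1]]'| egrep 'tool|force'
python3 - <<'E'
from h import *
m=np.load('pics/w11.npy',allow_pickle=True).item(); im=cv2.imread('pics/w11_raw.png')
cv2.imwrite('pics/w11c.png',cv2.resize(im[165:225,285:350],None,fx=6,fy=6,interpolation=cv2.INTER_CUBIC))
print(ray(m,317.2,191.3,60))
s=st(); m,_=shot('wrist','w12',(260,130,380,260),5); print(proj(m,s['tool_pos']-[0,0,75.9]),proj(m,[495.7,-150.6,60]))
E
```

```text
tool_pos: [494.4, -151.0, 145.4]
ft_force: [-1.0, 0.5, -1.9]
tool_pos: [496.0, -151.9, 148.4]
ft_force: [-0.1, 0.1, 0.1]
[ 495.19560701 -150.29314459   60.        ]
15.68 [ 496.  -151.9  148.4] [-51.88  89.92 -23.47] [-0.06  0.13  0.1 ] 14.9
[318.07823003 211.65212172] [318.58250849 204.18715299]
```

View pics/w11c.png

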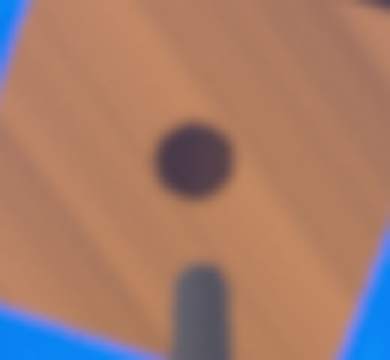

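View pics/w12.png

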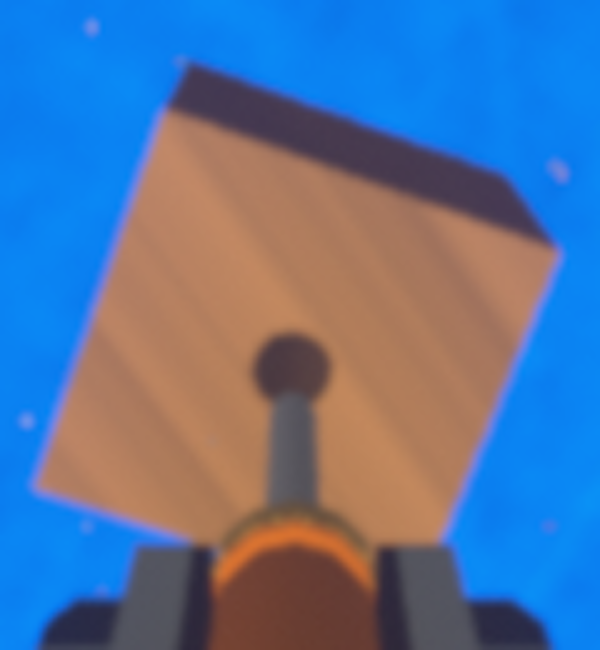

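```bash
python3 - <<'E'
from h import *
m=np.load('pics/w12.npy',allow_pickle=True).item(); print(ray(m,260+292/5,130+369/5,60)); s=st()
E
```

```text
[ 495.45963024 -150.4173651    60.        ]
15.73 [ 495.9 -151.9  148.3] [-51.98  89.93 -23.56] [-0.42 -0.35 -0.36] 15.0
```

```bash
python3 -m jog '[[[-0.0003,0.0014,0],[0,0,0],-1],[[-0.0003,0.0014,-0.003],[0,0,0],-1],[[-0.0003,0.0014,-0.008],[0,0,0],-1],[[-0.0003,0.0014,-0.013],[0,0,0],-1],[[-0.0003,0.0014,-0.016],[0,0,0],-1]]'| egrep 'tool|force'
python3 -m jog '[[[0,0,0],[0,0,0],-1],[[0,0,0],[0,0,0],-1],[[0,0,0],[0,0,0],-1]]'| egrep 'tool|force'
python3 - <<'E'
from h import *
shot('wrist','w13',(260,130,380,260),5)
E
```

```text
tool_pos: [494.7, -150.0, 130.4]
ft_force: [0.0, -0.4, -0.1]
tool_pos: [495.2, -150.3, 131.6]
ft_force: [1.1, -0.3, -0.8]
```

View pics/w13.png

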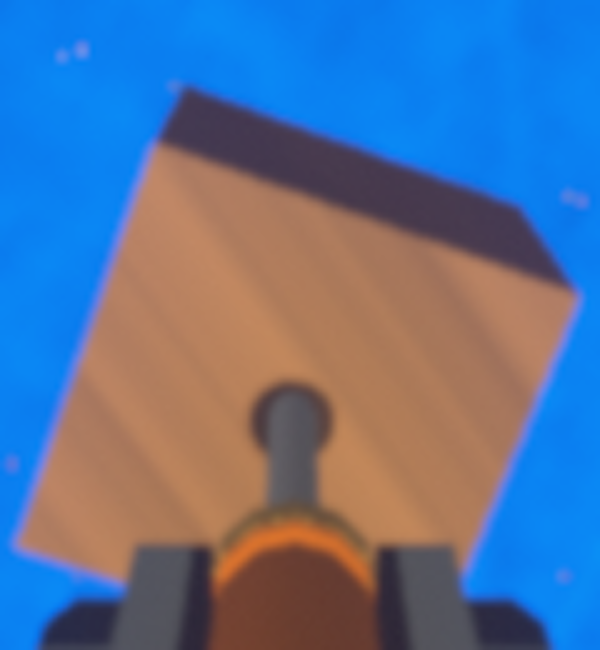

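```bash
python3 -m jog '[[[0,0,-0.008],[0,0,0],-1],[[0,0,-0.018],[0,0,0],-1],[[0,0,-0.028],[0,0,0],-1],[[0,0,-0.038],[0,0,0],-1],[[0,0,-0.043],[0,0,0],-1]]'| egrep 'tool|force'
python3 -m jog '[[[0,0,0],[0,0,0],-1],[[0,0,0],[0,0,0],-1],[[0,0,0],[0,0,0],-1]]'| egrep 'tool|force'
python3 -m jog '[[[0,0,-0.002],[0,0,0],-1],[[0,0,-0.004],[0,0,0],-1],[[0,0,-0.0055],[0,0,0],-1],[[0,0,-0.0055],[0,0,0],-1],[[0,0,-0.0055],[0,0,0],-1]]'| egrep 'tool|force'
```

```text
tool_pos: [493.9, -149.7, 86.0]
ft_force: [-0.3, 0.3, -0.2]
tool_pos: [495.5, -150.4, 88.9]
ft_force: [0.6, -0.2, -0.8]
tool_pos: [495.1, -150.2, 83.0]
ft_force: [0.4, 0.5, -0.8]
```

```bash
python3 -m jog '[[[0,0,-0.0005],[0,0,0],-1],[[0,0,-0.001],[0,0,0],-1],[[0,0,-0.001],[0,0,0],-1],[[0,0,-0.001],[0,0,0],-1]]'| egrep 'tool|force'
python3 -m jog '[[[0,0,0],[0,0,0],-0.6],[[0,0,0],[0,0,0],-0.5],[[0,0,0],[0,0,0],-0.3],[[0,0,0],[0,0,0],-0.1],[[0,0,0],[0,0,0],0.1]]'| egrep 'tool|force|gap'
python3 -m jog '[[[0,0,0],[0,0,0],0.2],[[0,0,0],[0,0,0],0.2],[[0,0,0],[0,0,0],0.2]]'| egrep 'tool|force|gap'
python3 - <<'E'
from h import *
st();shot('wrist','w14')
E
```

```text
tool_pos: [495.2, -150.3, 82.1]
ft_force: [0.5, -0.2, -0.5]
tool_pos: [495.2, -150.3, 82.1]
ft_force: [-0.1, -0.5, 0.3]
finger_gap: 46.6
tool_pos: [495.2, -150.3, 82.1]
ft_force: [-0.3, -0.7, -0.1]
finger_gap: 51.2
18.53 [ 495.2 -150.3   82.1] [-157.54   90.   -129.12] [-0.35 -0.73 -0.06] 51.2
```

View pics/w14.png

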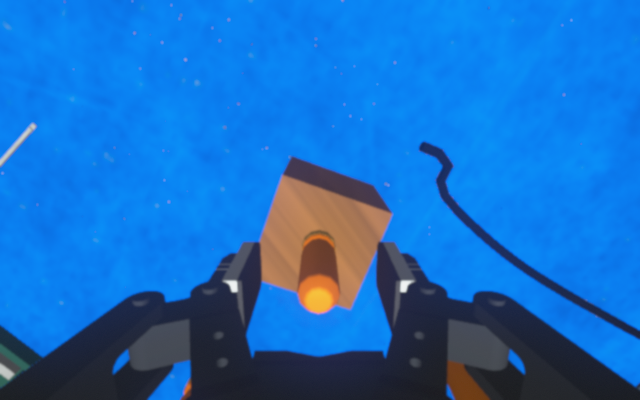

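The pin stands upright in the stand and is released. Next I retreat upward and check.

```bash
python3 -m jog '[[[0,0,0.01],[0,0,0],0.2],[[0,0,0.03],[0,0,0],0.2],[[0,0,0.06],[0,0,0],0.2],[[0,0,0.09],[0,0,0],0.2],[[0,0,0.12],[0,0,0],0.2]]'| egrep 'tool|force'
python3 -m jog '[[[-0.015,0,0.01],[0,0,0],0.2],[[-0.03,0,0.02],[0,0,0],0.2],[[-0.03,0,0.02],[0,0,0],0.2],[[-0.03,0,0.02],[0,0,0],0.2],[[-0.03,0,0.02],[0,0,0],0.2]]'| egrep 'tool|force'
python3 - <<'E'
from h import *
st();m,_=shot('wrist','w15'); shot('scene','s15'); shot('top','t15',(190,130,470,320),2.8)
E
```

```text
tool_pos: [494.9, -150.1, 204.0]
ft_force: [0.9, -0.8, 0.4]
tool_pos: [465.4, -150.2, 221.9]
ft_force: [0.0, 0.3, -0.9]
19.42 [ 465.4 -150.2  221.9] [-18.73  89.99   9.68] [ 0.01  0.27 -0.89] 51.3
```

View pics/w15.png

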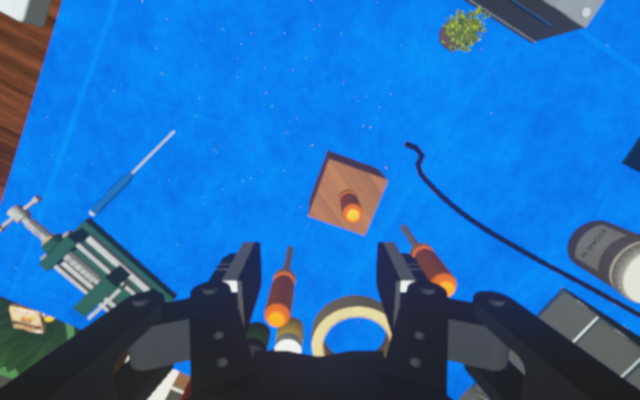

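View pics/s15.png

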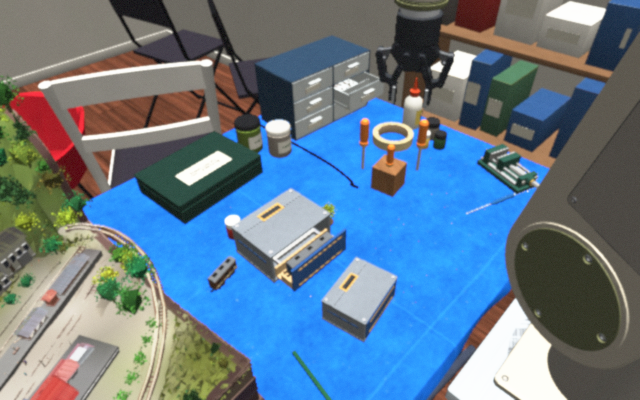

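View pics/t15.png

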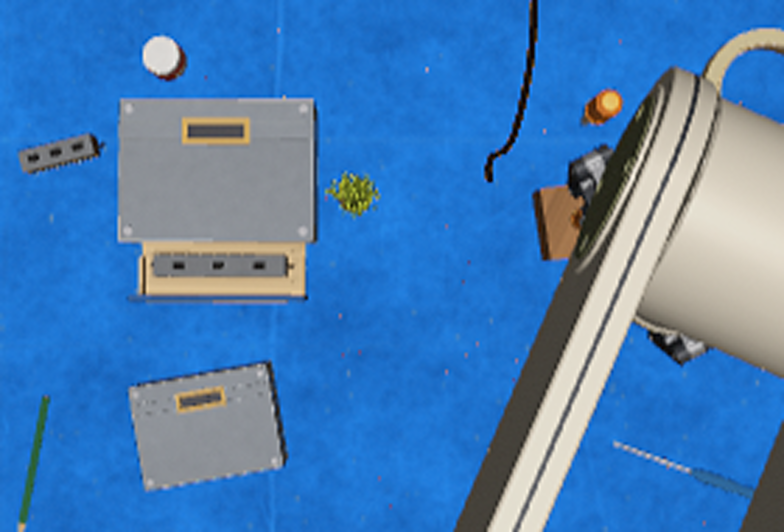

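The pin is standing in the stand, at wrist (352,213). The tray is out. The van, tree and pot are where they were, and the hand is clear, so I'm handing in.

```bash
python3 - <<'E'
from bench import order
print(order.hand_in())
E
```

```text
the job is handed in; nothing more can be done
None
```

I took the pin from its stand, found the catch by feel, tripped it and held the pin in the slot until the tray was fully out. Then I stood the pin back in its stand, let go and handed the job in at about 19.5 s.

- **Finding the catch:** My first probe was at y ≈ 128 mm, about 2 mm to the -y side of the slot centre. Two faint seams visible through the slot suggested that spot. The slope there was about 0.9 N/mm, close to the head's 0.7 and far from the pads' 4, so I pressed on.
- **Pressing force:** The highest force I read while pressing was about 6 N, against the 16 N limit. The readings scattered by about 1 N.
- **Tray:** The top camera put the front plate's top edge about 43 mm from the box edge. The tray had stopped moving before I lifted the pin.
- **Pin and hand:** In the last pictures the pin stands upright in the stand with its handle on the top face. The hand is clear, at a tool height of 222 mm.
- **Bystanders:** The van, tree and paint pot look unmoved in the top camera.
- **Disagreement between cameras:** The slot's centre came out up to about 2 mm different from one camera to another. I used a value in between, and the pin went in without noticeable side force.

No check failed, but the hand-in gives no verdict, so I have no outside confirmation.

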